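# Put the pasta cutter in gear and start it

## Robot

A 6-joint arm with a two-finger parallel gripper is mounted at the origin on the work surface; the furniture and walls round the work are solid. World frame = base frame: x ahead of the robot, y to its left, z up, the work surface at z = 0. Lengths are in m, angles in degrees, forces in N, time in s.
With the tool pointing down it reaches from about 0.375 to 0.9 m from the base axis. Payload 3.1 kg.
Tool frame: the origin (TCP) lies at the very end of the fingers, on their centre line; the grasp point (between the pads) lies 19 mm behind it; z points along the fingers, y is the line along which they close (so a half turn about z gives the same grasp; the last joint's range is limited). The gripper opens to 87 mm and grips with 3 to 60 N. Pads are 19 mm wide; open, the fingers measure 117 mm over their backs; the gripper's body (75 mm by 190 mm) begins 51 mm behind the grasp point.
Start: joints at [-81.904, 30.224, 82.088, -0, 67.689, -10.227], TCP at [0.197, -0.593, 0.223] pointing down, gripper open.
Joint ranges: [-176.69, 176.69], [-43.24, 126.21], [12.49, 139.97], [-82, 262], [0, 151.66], [-163.58, 163.58]. Speed limits (degrees/s): [159.86, 159.86, 180, 180, 180, 180].

## Interface

Orientations are given as a 3x3 rotation matrix whose columns are the frame's x, y, z axes.
In Python, from rig import bot, imaging gives the robot as it stands.
- The arm moves only by the tool drive_tool, never from a script. Its argument "deltas" is text: rows parted by semicolons, each of 5 numbers parted by spaces: the finger opening in mm, from 0 to 87, then the shift along the world's x, y, z in mm, then the turn about the world's z in rad. In form: jaw dx dy dz twist; .... A call has 1 to 12 rows; each row is the pose to reach, as a shift and turn from the pose commanded when the call began; what a row does not reach only later rows make up. A row lasts 1/10 s, in which the tool goes at most 50 mm and 8.59 degrees, less where a joint would pass 70% of its speed; a pose out of reach is approached as far as the arm can. A call with a gripper value outside its range is refused whole. The fingers move at their own pace and stop on an object; the grip force is fixed at half the most. Time passes only in rows, so rows that repeat a pose let the fingers close. It gives the time, the measured TCP pose, the force, the opening and the grip force at its end, in the units of the state.
- bot.read_state(): the state, without advancing time (a new reading comes with each control period).
- imaging.capture(name): name is "scene" or "side" or "wrist"; returns the picture (420x560x3 uint8, red, green, blue); there is no depth.
- imaging.camera_model(name): a dict with "fx", "fy", "cx", "cy" (pixels), "dist" ([k1, k2, p1, p2, k3] as OpenCV has them; the pictures are not rectified), "T" (4x4, takes a point from camera to world coordinates). Camera axes: x right, y down, z forward; pixel columns grow to the right and rows downward; lengths in m; the calibration is good to about 2 mm. A picture is of the moment at which its call begins: read the wrist's pose just before it. camera_model takes no time and is no camera call; for the wrist camera it gives the pose at the moment of the call.
- bot.hand_in(): hands the job in; it is judged then, once.
The state is a dict: "time_s": time; "joint_positions": joint angles; "qvel": joint speeds; "tau": joint torques, N m; "position": TCP position; "tcp_rot": TCP orientation; "force": force on the tool from outside, world axes, zero at the start; "moment": the same for the moment, N m; "opening": opening from 0.0 (shut) to 1.0 (fully open); "grasp_force": force on a finger pad.
Only numpy, scipy, OpenCV 4.12 (cv2) and the standard library are available. Lean on these libraries where they do the work, as an engineer would, in place of code of your own. Each camera call takes 0.05 s, during which the arm holds its last target. There are 200 camera calls.

## Task

The pasta is to be cut into the glass dish, slowly. Push the machine's gear lever with the fingers, without gripping it or forcing it, out of the middle parking slot and through the gate fully home into the slow slot (the slot nearer to the robot) on the side where the glass dish stands, and leave it there. Only when the lever is home, press the start button right down and let it come up again; everything else stays where it stands.

Things in the scene. Friction and masses are not known exactly. Their poses are not given: they have to be found in the camera images.
- pasta_machine: white and steel bench pasta cutter, fixed, 395 mm wide (y), 220 mm deep. Origin on the worktop right under the middle of the gate; x points to its back, y to its left (robot's left at yaw 0), z up. Gearbox in the middle, 120 mm high; cutter heads left and right of it (61 to 190 mm off the middle), 165 mm high at their inlet sheets. Console in front, 92 mm wide, 76 mm high, reaching to x = -157 mm.
- gate: aluminium gate plate on the gearbox, axes as the machine's; origin 115 mm over the worktop, 5 mm below its top. 13 mm wide slots: a cross channel along y through the origin, at each end (y = +24 and -24 mm) a slow slot toward the front (-x, one dot) and a fast slot toward the back (+x, two dots), each 20 mm long; in the middle a shorter parking slot toward the back, none to the front.
- knob: black plastic knob on the gear lever, 32 mm across at its widest, 41 mm high (21 mm below to 20 mm above its origin at its centre); z points up along the lever. Below it a 9 mm steel stalk goes into the gate, to a pivot on the machine's z axis, 20 mm over the worktop and 185 mm from the knob's centre. The lever stays where it is left; about 3 N at the knob move it.
- gear_cross (a joint): sideways lean of the gear lever, rad, positive toward the machine's +y (left): 0 in the middle, +0.25 in the left slots, -0.25 in the right slots (knob 46 mm off the middle; end stops at 0.26). It can change only while the lever is in the cross channel.
- gear_row (a joint): lean of the lever along the slots, rad, positive toward the machine's back (+x): 0 in the cross channel (0.02 play each way), at most +0.16 in the parking slot, +0.22 or -0.22 at the end stops of the far or near slots (knob 41 mm off the middle). Knob from the pivot in machine axes: 0.185 m * (sin row, sin cross*cos row, cos cross*cos row).
- start (a joint): travel of the start button, m: 0 up, 0.006 fully down; it springs back. About 1.5 N start it, 5 N hold it fully down.
- start_top (a point): centre of the top of the start button, a grey round button of 28 mm diameter in a black collar of 44 mm, on the front console, 118 mm in front of the machine's origin line and 98 mm over the worktop; it is pressed straight down.
- dish: clear glass oven dish, 221x161x60 mm, loose, standing before the machine's left or right cutter head with its long side pointing to the machine; origin at the centre of its underside
- notebook: dark blue wire-bound notebook, 148x109x14 mm, lying before the other cutter head; origin at its underside; loose, to be left alone
- egg_timer: wind-up kitchen timer, 64 mm across, 44 mm high, on the worktop before the console; origin at its underside; loose, to be left alone
- oil_bottle: small pourer bottle, 38 mm across, 116 mm high, at the left; origin at its underside; loose, to be left alone
- salt_dish: small steel footed dish, 68 mm across, 46 mm high, at the left; origin at its underside; loose, to be left alone
- jar: jar with a lid, 63 mm across, 94 mm high, at the right; origin at its underside; loose, to be left alone
- lemon: lemon, 83x58x58 mm, at the right; origin at its underside; loose, to be left alone
- tongs: steel kitchen tongs, 317 mm long, lying at the left; origin at its underside; loose, to be left alone
- canister: round canister, 110 mm across, 150 mm high, at the left; origin at its underside; does not move, only to be kept clear of
- mill: steel pepper mill, 50 mm across, 209 mm high, at the right; origin at its underside; does not move, only to be kept clear of
- mug: white mug, 83 mm across, 93 mm high, with a handle, at the right; origin at its underside; does not move, only to be kept clear of
- glass: plain drinking glass, 81 mm across, 91 mm high, at the right; origin at its underside; does not move, only to be kept clear of

How it is judged:
By the outcome, as a careful person would: the job done as asked, in the order asked, and still so for the second after the job is handed in, with the robot touching nothing.
It also fails if it takes over 48 s, if anything falls off the work surface, if the arm or the gripper's body presses on something with over 40 N, if the wrist force passes 120 N, or if a joint passes its speed limit or range.

## Working session

There is one attempt and no reset: what is moved stays moved. The work goes in short steps, Python scripts to look and compute and a tool call to move; the robot and the scene stay as the last step left them, time stands still between calls to the robot, and variables do not carry over. Pictures are saved under pics/ and viewed, at most 10 in all, crops included, and the job is handed in when it is done.

Besides the shell and the picture viewer there is one more tool, called after ">>>" as name(argument=value, ...), one argument or row to a line, values as JSON. drive_tool: Moves the arm, as the interface text tells. Its arguments: {"type":"object","properties":{"deltas":{"type":"string"}},"required":["deltas"]}

```bash
mkdir -p pics
python3 - <<'E'
from rig import bot, imaging
import cv2
for n in("scene","side"):
    cv2.imwrite(f"pics/{n}.png",imaging.capture(n)[:,:,::-1])
    m=imaging.camera_model(n);print(n,m)
s=bot.read_state();print(s["position"],s["tcp_rot"],s["time_s"],s["force"])
E
```

```text
scene {'fx': 419.53374744113256, 'fy': 419.53374744113256, 'cx': 279.9923635995553, 'cy': 204.97434183792973, 'dist': array([-0.05474587,  0.        ,  0.        ,  0.        ,  0.        ]), 'T': array([[-0.78102659, -0.33845649,  0.52482823, -0.13486011],
       [-0.62447657,  0.41635168, -0.66081789,  0.77852501],
       [ 0.00514499, -0.84385928, -0.53653988,  0.78437953],
       [ 0.        ,  0.        ,  0.        ,  1.        ]])}
side {'fx': 532.1233215633066, 'fy': 532.1233215633066, 'cx': 275.4171032510085, 'cy': 211.13193783767656, 'dist': array([-0.11263418,  0.        ,  0.        ,  0.        ,  0.        ]), 'T': array([[ 0.73056966,  0.54030756, -0.41753528,  1.11472028],
       [ 0.68283643, -0.57945531,  0.44493365, -0.63999657],
       [-0.00154202, -0.61016333, -0.79227415,  1.30266449],
       [ 0.        ,  0.        ,  0.        ,  1.        ]])}
[ 0.19639287 -0.59264512  0.22167403] [[ 9.49308831e-01  3.14344801e-01 -2.97774173e-04]
 [ 3.14344774e-01 -9.49306921e-01  1.93219508e-03]
 [ 3.24696394e-04 -1.92785361e-03 -9.99998089e-01]] 0.1 [ 0.26927608 -0.13038883  0.12681218]
```

View pics/scene.png

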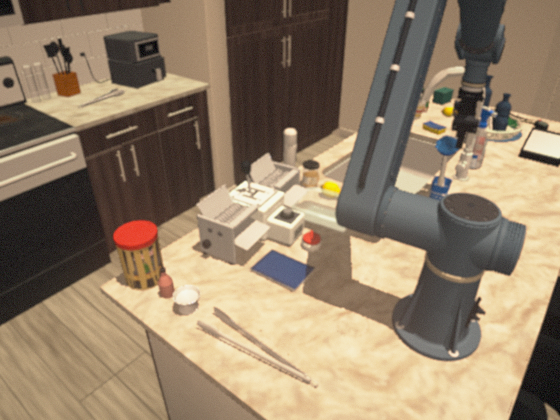

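View pics/side.png

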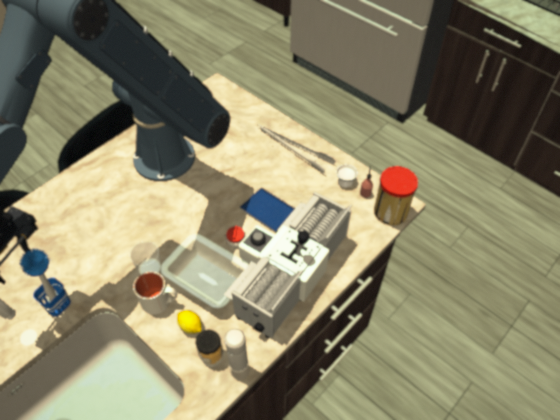

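The notebook lies before the left head and the glass dish (side view ~205,272) before the right one. The target is therefore the right slow slot. The knob is at about (303,237) in side and (248,170) in scene. I'll zoom in on both.

Run:
```python
import cv2,numpy as np
a=cv2.imread("pics/scene.png")[140:265,185:345];b=cv2.imread("pics/side.png")[190:345,220:360]
a=cv2.resize(a,(480,375),interpolation=2);b=cv2.resize(b,None,fx=3.6,fy=3.6,interpolation=2)
o=np.zeros((560,800,3),np.uint8);o[:375,:480]=a
b=b[:, :];b=cv2.resize(b,(316,350));o[:350,482:798]=b
cv2.imwrite("pics/z1.png",cv2.resize(cv2.imread("pics/side.png")[190:345,220:360],(700*4//5,620*4//5+0),interpolation=2))
cv2.imwrite("pics/z2.png",cv2.resize(a,(720,562)))
```

```text
(no output)
```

View pics/z1.png

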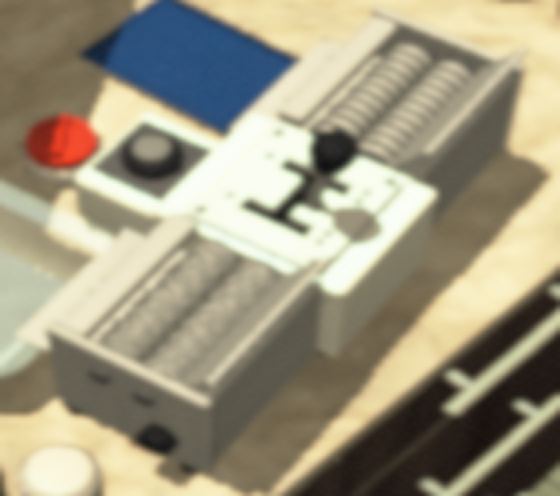

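View pics/z2.png

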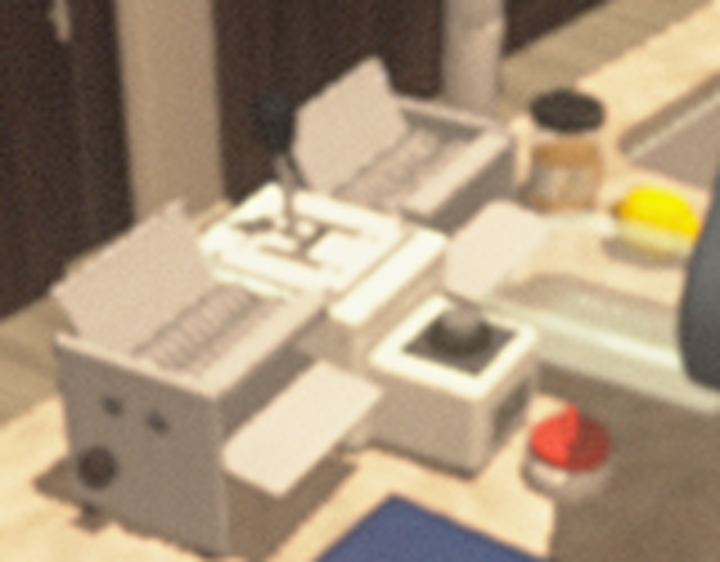

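Side view: knob centre ≈(303,228), button top ≈(257.8,228). Scene view: knob ≈(246.3,166.7), button ≈(287.7,212.2). I'll triangulate these.

```bash
cat > h.py <<'E'
import numpy as np,cv2
from rig import bot,imaging
def ray(m,uv):
    K=np.array([[m["fx"],0,m["cx"]],[0,m["fy"],m["cy"]],[0,0,1]])
    p=cv2.undistortPoints(np.array([[uv]],float),K,m["dist"])[0,0]
    d=m["T"][:3,:3]@np.r_[p,1];return m["T"][:3,3],d/np.linalg.norm(d)
def plane(m,uv,z):
    o,d=ray(m,uv);return o+d*(z-o[2])/d[2]
def tri(rs):
    A=sum(np.eye(3)-np.outer(d,d) for o,d in rs);b=sum((np.eye(3)-np.outer(d,d))@o for o,d in rs)
    p=np.linalg.solve(A,b);return p,[np.linalg.norm(np.cross(p-o,d)) for o,d in rs]
def proj(m,P):
    R=m["T"][:3,:3].T;t=-R@m["T"][:3,3];K=np.array([[m["fx"],0,m["cx"]],[0,m["fy"],m["cy"]],[0,0,1]])
    return cv2.projectPoints(np.array(P,float).reshape(-1,3),cv2.Rodrigues(R)[0],t,K,m["dist"])[0][:,0]
E
python3 - <<'E'
from h import *
np.set_printoptions(precision=4,suppress=True)
s=imaging.camera_model("scene");d=imaging.camera_model("side")
k,e=tri([ray(s,(246.3,166.7)),ray(d,(303,228))]);b,e2=tri([ray(s,(287.7,212.2)),ray(d,(257.8,228))])
print(k,e,b,e2)
v=(k-b)[:2];print(np.linalg.norm(v),np.degrees(np.arctan2(v[1],v[0])))
# console corners / head edges for yaw: side zoom gate-plate corners
for u in [(270,115),(437,190),(327,290),(155,210)]: print(plane(d,(220+u[0]/4,190+u[1]/4),.12))
E
```

```text
[ 0.6293 -0.0221  0.2165] [np.float64(0.0004792950740015812), np.float64(0.00047929507400147896)] [ 0.488  -0.0431  0.104 ] [np.float64(0.00045325119878244244), np.float64(0.00045325119878243366)]
0.14284291898624546 8.440004762845646
[0.5342 0.0275 0.12  ]
[0.6594 0.0577 0.12  ]
[ 0.6575 -0.0527  0.12  ]
[ 0.5313 -0.084   0.12  ]
```

The side crop's vertical scale is 3.2, not 4, so I'll correct the y values.

Run:
```python
from h import *
np.set_printoptions(precision=4,suppress=True)
s=imaging.camera_model("scene");d=imaging.camera_model("side")
k,e=tri([ray(s,(246.3,166.7)),ray(d,(303,237.5))]);b,e2=tri([ray(s,(287.7,212.2)),ray(d,(257.8,237.5))])
print(k,e,b,e2)
v=(k-b)[:2];print(np.linalg.norm(v),np.degrees(np.arctan2(v[1],v[0])))
P=[plane(d,(220+u[0]/4,190+u[1]/3.2),.12) for u in [(270,115),(437,190),(327,290),(155,210)]]
for p in P:print(p)
```

```text
[ 0.6439 -0.0378  0.2055] [np.float64(0.0002566680732302194), np.float64(0.00025666807323013007)] [ 0.5021 -0.0598  0.0895] [np.float64(0.0006877805784480538), np.float64(0.0006877805784481321)]
0.1435044184863816 8.83204881726976
[0.5508 0.0093 0.12  ]
[0.684 0.028 0.12 ]
[ 0.6936 -0.0936  0.12  ]
[ 0.5604 -0.114   0.12  ]
```

Knob height 0.2055 and button 0.09 agree with the text, and yaw is ≈8.5°. The machine origin is ≈(0.62,-0.042). I'll lift, close the fingers and move to a hover for a close look.

>>> drive_tool(
  deltas="0 0 0 50 0; 0 0 0 100 -0.08; 0 30 40 140 -0.166; 0 60 85 140 -0.166; 0 95 130 140 -0.166; 0 130 175 140 -0.166; 0 160 220 140 -0.166; 0 190 265 140 -0.166; 0 220 310 140 -0.166; 0 250 355 140 -0.166; 0 280 400 140 -0.166; 0 310 440 140 -0.166",
)

```text
time_s: 1.3
position: [0.4782, -0.1918, 0.3623]
tcp_rot: [[0.988, 0.153, -0.001], [0.153, -0.988, 0.0], [-0.0, -0.0, -1.0]]
force: [1.0, 0.1, 0.1]
opening: 0.03
grasp_force: 0.0
```

>>> drive_tool(
  deltas="0 25 40 0 0; 0 50 80 0 0; 0 50 90 0 0; 0 50 90 0 0; 0 50 90 0 0",
)

```text
time_s: 1.8
position: [0.5271, -0.1045, 0.3622]
tcp_rot: [[0.988, 0.153, -0.001], [0.153, -0.988, -0.001], [-0.001, 0.0, -1.0]]
force: [-0.9, -0.2, 0.3]
opening: 0.002
grasp_force: 0.0
```

Run:
```python
from h import *
np.set_printoptions(precision=4,suppress=True)
s=bot.read_state();m=imaging.camera_model("wrist");im=imaging.capture("wrist")
print(s["time_s"],s["position"],s["tcp_rot"],s["force"],s["joint_positions"]);print(m["T"])
cv2.imwrite("pics/w1.png",im[:,:,::-1])
print(proj(m,[[.644,-.038,.2055],[.502,-.06,.098],[.62,-.042,.12]]))
```

```text
1.8 [ 0.5271 -0.1045  0.3622] [[ 0.9882  0.153  -0.0012]
 [ 0.153  -0.9882 -0.0006]
 [-0.0012  0.0004 -1.    ]] [-0.8622 -0.1511  0.3108] [-23.1087  15.4546  83.4333  -0.0569  81.1601  58.0973]
[[ 0.1533 -0.9458 -0.2864  0.6065]
 [-0.9882 -0.1468 -0.0443 -0.093 ]
 [-0.0002  0.2898 -0.9571  0.5248]
 [ 0.      0.      0.      1.    ]]
[[216.1218  37.3336]
 [235.9925 181.4126]
 [230.4141  75.2012]]
```

View pics/w1.png

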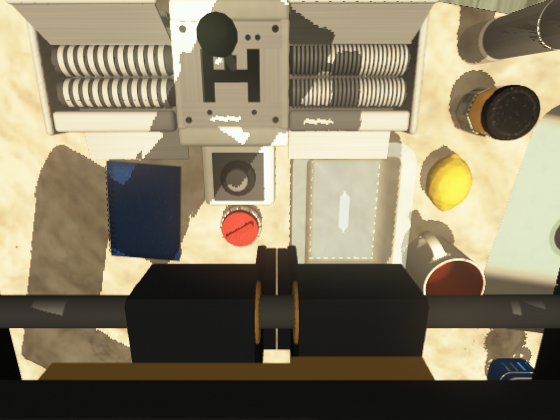

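The wrist view shows the knob at (217,35), the button at (238,179), H-gate bars at x≈209 and 253, and the channel at y≈76, so H centre is (231,76). The dish is on the right.

Run:
```python
from h import *
np.set_printoptions(precision=4,suppress=True)
m=imaging.camera_model("wrist")
im=imaging.capture("wrist");g=im.max(2)
mask=((g<75)*255).astype(np.uint8)
sub=mask.copy();sub[:, :198]=0;sub[:,266:]=0;sub[:48]=0;sub[108:]=0
ys,xs=np.nonzero(sub)
# bars
for lo,hi in((200,218),(246,264)):
    pts=[]
    for y in (62,66,88,92,96):
        x=[i for i in range(lo-4,hi+4) if sub[y,i]];pts.append(np.mean(x) if x else None)
    print(pts)
for x in (224,228,232,236,240): 
    y=[i for i in range(60,95) if sub[i,x]];print(x,y[:1],y[-1:])
H=plane(m,(231,76),.12);b=plane(m,(238,179),.098);k=plane(m,(217,35),.205)
print(H,b,k);v=(H-b)[:2];print(np.linalg.norm(v),np.degrees(np.arctan2(v[1],v[0])))
a=plane(m,(209,76),.12);c=plane(m,(253,76),.12);print(np.linalg.norm(a-c),np.degrees(np.arctan2(*(c-a)[:2])))
sd=imaging.camera_model("side");sc=imaging.camera_model("scene")
print(tri([ray(m,(217,35)),ray(sc,(246.3,166.7)),ray(sd,(303,237.5))]),tri([ray(m,(238,179)),ray(sc,(287.7,212.2)),ray(sd,(257.8,237.5))]))
```

```text
[np.float64(206.5), np.float64(206.5), np.float64(208.0), np.float64(208.5), np.float64(208.5)]
[np.float64(252.0), np.float64(252.0), np.float64(253.0), np.float64(253.0), np.float64(253.0)]
224 [62] [81]
228 [63] [81]
232 [63] [81]
236 [70] [81]
240 [70] [81]
[ 0.6195 -0.0433  0.12  ] [ 0.5054 -0.0625  0.098 ] [ 0.646  -0.0391  0.205 ]
0.11564102939200605 9.553511777487465
0.046297660917257434 171.26691821090625
(array([ 0.6449, -0.0386,  0.2056]), [np.float64(0.0011972382635230508), np.float64(0.0008033422417390434), np.float64(0.0010062460209782217)]) (array([ 0.5028, -0.0608,  0.0893]), [np.float64(0.0012039949152083732), np.float64(0.0007409851925358189), np.float64(0.0013558228252496887)])
```

Machine origin is (0.620,-0.043), yaw 9°. I'll go behind the knob and lower the closed fingers.

>>> drive_tool(
  deltas="0 40 18 0 0; 0 80 36 0 0; 0 120 54 0 0; 0 159 72 0 0; 0 159 72 0 0; 0 159 72 -40 0; 0 159 72 -80 0; 0 159 72 -120 0; 0 159 72 -150 0; 0 159 72 -175 0; 0 159 72 -175 0; 0 159 72 -175 0",
)

```text
time_s: 3.1
position: [0.6863, -0.0336, 0.188]
tcp_rot: [[0.988, 0.151, -0.0], [0.151, -0.988, -0.0], [-0.001, 0.0, -1.0]]
force: [0.6, 0.5, 0.2]
opening: 0.002
grasp_force: 0.0
```

>>> drive_tool(
  deltas="0 -6 -1 0 0; 0 -12 -2 0 0; 0 -16 -2 0 0; 0 -19 -3 0 0; 0 -22 -3 0 0; 0 -25 -4 0 0; 0 -28 -4 0 0; 0 -31 -5 0 0; 0 -33 -5 0 0; 0 -35 -5 0 0; 0 -36 -5 0 0; 0 -36 -5 0 0",
)

```text
time_s: 4.3
position: [0.6505, -0.037, 0.1875]
tcp_rot: [[0.988, 0.153, -0.0], [0.153, -0.988, -0.0], [-0.0, 0.0, -1.0]]
force: [2.6, 0.4, 1.7]
opening: 0.006
grasp_force: 1.2
```

Run:
```python
from h import *
m=imaging.camera_model("wrist");print(bot.read_state()["force"])
w=imaging.capture("wrist");d=imaging.capture("side")[200:280,260:350]
o=np.zeros((420,800,3),np.uint8);o[:,:400]=cv2.resize(w[:300,60:346],(400,420),interpolation=2);o[:356,400:]=cv2.resize(d,(400,356),interpolation=2)
cv2.imwrite("pics/c1.png",o[:,:,::-1])
```

```text
[2.59996822 0.4100235  1.67050154]
```

View pics/c1.png

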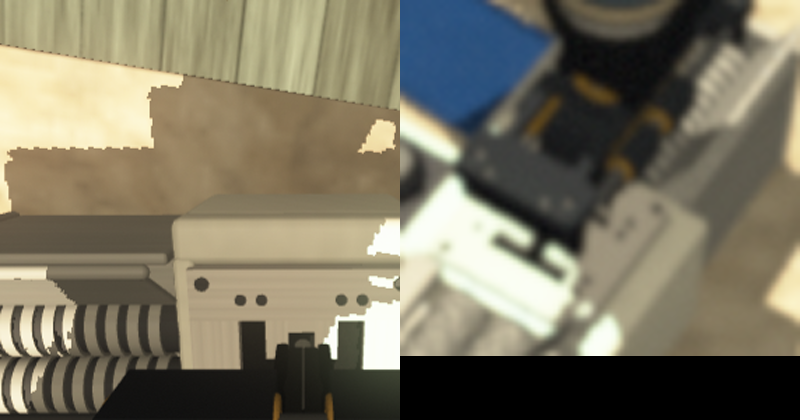

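The knob is hidden behind the fingers (wrist crop, about (300,345)), and the side view shows contact with the lever. The 2.6 N confirms contact. About 5 mm remain to the channel.

>>> drive_tool(
  deltas="0 -2 0 0 0; 0 -3 0 0 0; 0 -4 -1 0 0; 0 -5 -1 0 0; 0 -5 -1 0 0",
)

```text
time_s: 4.9
position: [0.6455, -0.0379, 0.1876]
tcp_rot: [[0.988, 0.153, -0.0], [0.153, -0.988, 0.0], [-0.0, -0.0, -1.0]]
force: [3.1, -0.0, 2.4]
opening: 0.006
grasp_force: 1.2
```

>>> drive_tool(
  deltas="0 -1 0 0 0; 0 -1 0 0 0",
)

```text
time_s: 5.1
position: [0.6446, -0.0379, 0.1875]
tcp_rot: [[0.988, 0.153, -0.0], [0.153, -0.988, 0.0], [-0.0, -0.0, -1.0]]
force: [3.3, -0.7, 0.9]
opening: 0.002
grasp_force: 1.3
```

>>> drive_tool(
  deltas="0 15 2 0 0; 0 15 2 30 0; 0 15 2 60 0; 0 -8 20 70 0; 0 -31 39 70 0; 0 -31 39 70 0; 0 -31 39 70 0",
)

```text
time_s: 5.8
position: [0.6121, 0.0016, 0.2569]
tcp_rot: [[0.988, 0.154, -0.003], [0.154, -0.988, 0.0], [-0.003, -0.001, -1.0]]
force: [-1.0, 0.2, 0.2]
opening: 0.008
grasp_force: 0.0
```

Run:
```python
from h import *
m=imaging.camera_model("wrist");w=imaging.capture("wrist")
ex=np.array([.9877,.1564,0]);ey=np.array([-.1564,.9877,0]);O=np.array([.62,-.043,0])
for r in(-.02,0,.02):print(r,proj(m,O+ex*.185*np.sin(r)+[0,0,.02+.185*np.cos(r)]))
cv2.imwrite("pics/w2.png",w[:,:,::-1])
```

```text
-0.02 [[346.88931043 233.42556808]]
0 [[347.22237419 227.94816308]]
0.02 [[347.53654048 222.37732128]]
```

View pics/w2.png

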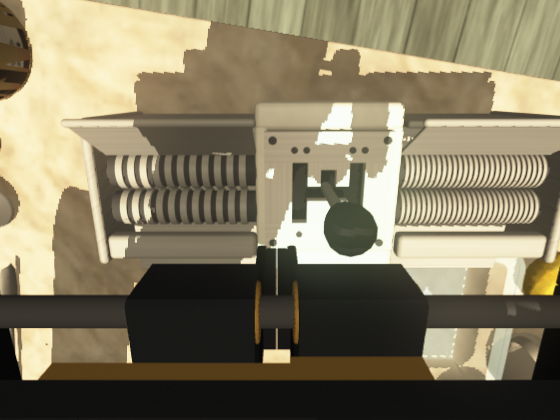

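The knob is at (350,229), within 3 px of the prediction for row 0, so the lever is in the cross channel. I'll lower at its left and push right.

>>> drive_tool(
  deltas="0 0 0 -35 0; 0 0 0 -70 0; 0 0 0 -72 0; 0 1 -8 -72 0; 0 2 -14 -72 0; 0 3 -18 -72 0; 0 3 -22 -72 0; 0 4 -26 -72 0; 0 5 -30 -72 0; 0 5 -34 -72 0; 0 6 -38 -72 0; 0 6 -38 -72 0",
)

```text
time_s: 7.05
position: [0.62, -0.0376, 0.1856]
tcp_rot: [[0.988, 0.153, 0.0], [0.153, -0.988, -0.0], [0.0, 0.0, -1.0]]
force: [0.1, 2.0, 1.3]
opening: 0.006
grasp_force: 1.0
```

>>> drive_tool(
  deltas="0 1 -4 0 0; 0 1 -8 0 0; 0 2 -11 0 0; 0 2 -14 0 0; 0 2 -14 0 0",
)

```text
time_s: 7.55
position: [0.6215, -0.0514, 0.1851]
tcp_rot: [[0.988, 0.153, -0.001], [0.153, -0.988, 0.0], [-0.001, -0.0, -1.0]]
force: [0.0, 1.9, 0.3]
opening: 0.005
grasp_force: 0.8
```

>>> drive_tool(
  deltas="0 0 -2 0 0; 0 1 -4 0 0; 0 1 -5 0 0; 0 1 -5 0 0",
)

```text
time_s: 7.95
position: [0.6224, -0.056, 0.1853]
tcp_rot: [[0.988, 0.153, -0.001], [0.153, -0.988, 0.0], [-0.001, -0.0, -1.0]]
force: [-0.0, 2.3, -0.7]
opening: 0.004
grasp_force: 0.9
```

>>> drive_tool(
  deltas="0 0 -1 0 0; 0 0 -1 0 0",
)

```text
time_s: 8.15
position: [0.6226, -0.057, 0.1855]
tcp_rot: [[0.988, 0.153, -0.0], [0.153, -0.988, 0.0], [-0.0, -0.0, -1.0]]
force: [-0.9, 2.2, -1.8]
opening: 0.008
grasp_force: 1.0
```

Y is now -14.2 mm. I'll feel for the stop gently.

>>> drive_tool(
  deltas="0 0 -1 0 0; 0 0 -1 0 0",
)

```text
time_s: 8.35
position: [0.6226, -0.0579, 0.1855]
tcp_rot: [[0.988, 0.153, -0.0], [0.153, -0.988, 0.0], [-0.0, -0.0, -1.0]]
force: [-0.2, 2.0, -1.3]
opening: 0.007
grasp_force: 1.1
```

>>> drive_tool(
  deltas="0 0 -1 0 0; 0 0 -1 0 0",
)

```text
time_s: 8.55
position: [0.6227, -0.0589, 0.1855]
tcp_rot: [[0.988, 0.153, -0.0], [0.153, -0.988, 0.0], [-0.0, -0.0, -1.0]]
force: [-0.6, 1.9, -2.1]
opening: 0.005
grasp_force: 1.2
```

>>> drive_tool(
  deltas="0 -2 15 0 0; 0 -2 15 35 0; 0 -2 15 70 0; 0 -2 15 70 0",
)

```text
time_s: 8.95
position: [0.6245, -0.0444, 0.2617]
tcp_rot: [[0.988, 0.154, 0.013], [0.154, -0.988, -0.004], [0.012, 0.006, -1.0]]
force: [0.2, 0.3, 0.5]
opening: 0.002
grasp_force: 0.0
```

Run:
```python
from h import *
m=imaging.camera_model("wrist");w=imaging.capture("wrist")
ex=np.array([.9877,.1564,0]);ey=np.array([-.1564,.9877,0]);O=np.array([.62,-.043,0])
for c in(-.22,-.24,-.25,-.26):print(c,proj(m,O+ey*.185*np.sin(c)+[0,0,.02+.185*np.cos(c)]))
cv2.imwrite("pics/w3.png",w[:,:,::-1])
```

```text
-0.22 [[332.84248286 231.44653515]]
-0.24 [[338.0908477 230.9844645]]
-0.25 [[340.68439029 230.74069638]]
-0.26 [[343.25656254 230.48860322]]
```

View pics/w3.png

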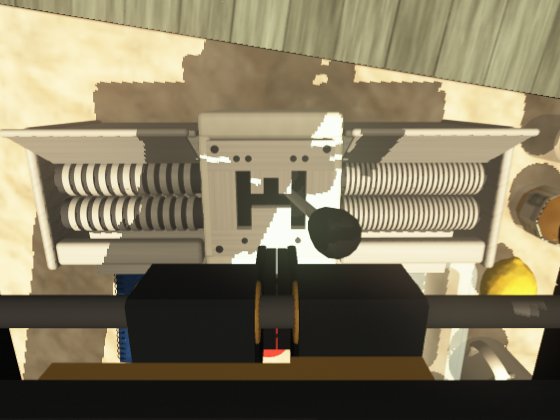

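The knob spans x≈308–361 with centre ≈(336,231), which is cross ≈-0.23 to -0.24. That is a little short of the right-hand end, so I'll go back down and push on gently until the end stop can be felt.

>>> drive_tool(
  deltas="0 0 0 -35 0; 0 0 0 -70 0; 0 0 0 -70 0; 0 1 -8 -70 0; 0 2 -14 -70 0; 0 2 -16 -70 0; 0 2 -17 -70 0; 0 2 -17 -70 0",
)

```text
time_s: 9.8
position: [0.6236, -0.061, 0.1867]
tcp_rot: [[0.988, 0.153, 0.003], [0.153, -0.988, -0.0], [0.003, 0.001, -1.0]]
force: [0.4, 2.2, 1.4]
opening: 0.007
grasp_force: 0.9
```

>>> drive_tool(
  deltas="0 0 -1 0 0; 0 0 -1 0 0",
)

```text
time_s: 10.0
position: [0.6232, -0.0619, 0.1862]
tcp_rot: [[0.988, 0.153, 0.002], [0.153, -0.988, -0.0], [0.002, 0.001, -1.0]]
force: [0.7, 2.4, 1.3]
opening: 0.005
grasp_force: 1.0
```

>>> drive_tool(
  deltas="0 0 -1 0 0; 0 0 -1 0 0",
)

```text
time_s: 10.2
position: [0.6229, -0.0629, 0.1857]
tcp_rot: [[0.988, 0.153, 0.0], [0.153, -0.988, -0.0], [0.0, 0.0, -1.0]]
force: [1.1, 1.9, 1.6]
opening: 0.006
grasp_force: 1.1
```

>>> drive_tool(
  deltas="0 0 -1 0 0; 0 0 -1 0 0",
)

```text
time_s: 10.4
position: [0.6228, -0.0636, 0.1855]
tcp_rot: [[0.988, 0.153, 0.0], [0.153, -0.988, 0.001], [0.0, -0.001, -1.0]]
force: [1.7, 3.3, 0.6]
opening: 0.009
grasp_force: 1.6
```

>>> drive_tool(
  deltas="0 0 -1 0 0; 0 0 -1 0 0",
)

```text
time_s: 10.6
position: [0.6228, -0.0641, 0.1855]
tcp_rot: [[0.988, 0.153, 0.0], [0.153, -0.988, 0.002], [0.0, -0.002, -1.0]]
force: [1.5, 5.1, 1.9]
opening: 0.011
grasp_force: 2.4
```

The end stop was felt at 5 N. Next I'll retreat and go behind the knob.

>>> drive_tool(
  deltas="0 -2 15 0 0; 0 -2 15 35 0; 0 -2 15 70 0; 0 35 0 70 0; 0 71 -15 70 0; 0 71 -15 70 0; 0 71 -15 35 0; 0 71 -15 0 0; 0 71 -15 -5 0; 0 71 -15 -5 0",
)

```text
time_s: 11.6
position: [0.6921, -0.0795, 0.1791]
tcp_rot: [[0.988, 0.154, -0.004], [0.154, -0.988, 0.0], [-0.004, -0.001, -1.0]]
force: [0.1, -0.4, 0.4]
opening: 0.003
grasp_force: 0.0
```

>>> drive_tool(
  deltas="0 -10 -2 0 0; 0 -20 -3 0 0; 0 -30 -5 0 0; 0 -36 -6 0 0; 0 -40 -6 0 0; 0 -43 -7 0 0; 0 -46 -7 0 0; 0 -49 -8 0 0; 0 -52 -8 0 0; 0 -52 -8 0 0",
)

```text
time_s: 12.6
position: [0.6415, -0.088, 0.1806]
tcp_rot: [[0.988, 0.153, -0.0], [0.153, -0.988, -0.0], [-0.0, 0.0, -1.0]]
force: [2.7, -0.2, 0.3]
opening: 0.007
grasp_force: 1.0
```

The lever has entered the slot (knob ≈ -11 mm) at 2.7 N, so I'll continue.

>>> drive_tool(
  deltas="0 -4 -1 0 0; 0 -8 -1 0 0; 0 -12 -2 0 0; 0 -16 -2 0 0; 0 -19 -3 0 0; 0 -22 -3 0 0; 0 -24 -4 0 0; 0 -25 -4 0 0; 0 -25 -4 0 0",
)

```text
time_s: 13.5
position: [0.6164, -0.0917, 0.1803]
tcp_rot: [[0.988, 0.153, -0.001], [0.153, -0.988, 0.0], [-0.001, -0.001, -1.0]]
force: [1.5, 0.4, -1.3]
opening: 0.008
grasp_force: 1.1
```

>>> drive_tool(
  deltas="0 -1 0 0 0; 0 -2 0 0 0; 0 -2 0 0 0",
)

```text
time_s: 13.8
position: [0.6147, -0.0919, 0.1805]
tcp_rot: [[0.988, 0.153, -0.0], [0.153, -0.988, -0.0], [-0.0, 0.0, -1.0]]
force: [2.8, 1.0, -1.0]
opening: 0.005
grasp_force: 1.3
```

>>> drive_tool(
  deltas="0 -1 0 0 0; 0 -2 0 0 0; 0 -2 0 0 0",
)

```text
time_s: 14.1
position: [0.6133, -0.092, 0.1806]
tcp_rot: [[0.988, 0.153, 0.001], [0.153, -0.988, -0.0], [0.001, 0.0, -1.0]]
force: [4.2, 0.3, -4.0]
opening: 0.009
grasp_force: 2.1
```

>>> drive_tool(
  deltas="0 -1 0 0 0; 0 -1 0 0 0",
)

```text
time_s: 14.3
position: [0.6129, -0.092, 0.1806]
tcp_rot: [[0.988, 0.153, 0.003], [0.153, -0.988, -0.0], [0.003, 0.001, -1.0]]
force: [5.3, 0.7, -4.1]
opening: 0.007
grasp_force: 2.9
```

>>> drive_tool(
  deltas="0 -1 0 0 0; 0 -1 0 0 0",
)

```text
time_s: 14.5
position: [0.6127, -0.0921, 0.1806]
tcp_rot: [[0.988, 0.153, 0.005], [0.153, -0.988, -0.0], [0.005, 0.001, -1.0]]
force: [7.5, 0.3, -5.6]
opening: 0.004
grasp_force: 3.6
```

The lever is home against its stop (X=-14.9 mm, as predicted). I'll lift away, go over the button and turn half round so the wrist camera clears the lever.

>>> drive_tool(
  deltas="0 15 2 0 0; 0 15 2 40 0; 0 15 2 80 0; 0 15 2 130 0; 0 -20 10 130 -0.14; 0 -60 20 130 -0.28; 0 -106 30 130 -0.42; 0 -106 30 130 -0.56; 0 -106 30 130 -0.7; 0 -106 30 130 -0.84; 0 -106 30 130 -0.98; 0 -106 30 130 -1.12",
)

```text
time_s: 15.7
position: [0.5029, -0.062, 0.3106]
tcp_rot: [[0.564, -0.826, -0.004], [-0.826, -0.564, -0.0], [-0.002, 0.003, -1.0]]
force: [0.1, 0.4, 0.3]
opening: 0.003
grasp_force: 0.0
```

Run:
```python
from h import *
s=bot.read_state();print(s["position"],s["joint_positions"],s["time_s"])
m=imaging.camera_model("wrist");w=imaging.capture("wrist")
ex=np.array([.9877,.1564,0]);ey=np.array([-.1564,.9877,0]);O=np.array([.62,-.043,0])
r,c=-.22,-.25
print(proj(m,O+.185*(ex*np.sin(r)+ey*np.sin(c)*np.cos(r))+[0,0,.02+.185*np.cos(r)*np.cos(c)]),proj(m,O-.118*ex+[0,0,.098]))
cv2.imwrite("pics/w4.png",w[:,:,::-1])
```

```text
[ 0.50287992 -0.06204711  0.31063986] [-1.96311735e+01  1.53162583e+01  9.19493704e+01 -9.63493075e-02
  7.29233270e+01  1.26080936e+02] 15.7
[[206.07334613 106.14518321]] [[275.37465826 175.87967773]]
```

View pics/w4.png

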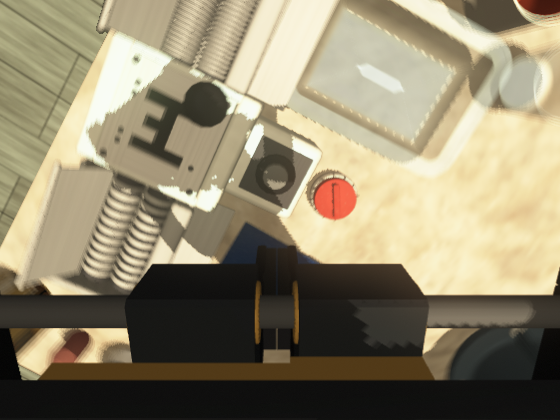

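The knob is at (206,104) against (206,106) predicted for home, and the button is at (275,175), also as predicted. The dish, notebook and timer haven't moved. Joint 6 would hit its limit this way, so I'll turn the other way round.

>>> drive_tool(
  deltas="0 0 0 0 0.14; 0 0 0 0 0.28; 0 0 0 0 0.42; 0 0 0 0 0.56; 0 0 0 0 0.7; 0 0 0 0 0.84; 0 0 0 0 0.98; 0 0 0 0 1.12; 0 0 0 0 1.26; 0 0 0 0 1.4; 0 0 0 0 1.54; 0 0 0 0 1.68",
)

```text
time_s: 16.95
position: [0.5033, -0.062, 0.3105]
tcp_rot: [[0.75, 0.661, -0.003], [0.661, -0.75, -0.0], [-0.002, -0.002, -1.0]]
force: [-0.4, -0.2, 0.0]
opening: 0.004
grasp_force: 0.0
```

>>> drive_tool(
  deltas="0 0 0 0 0.14; 0 0 0 0 0.28; 0 0 0 0 0.42; 0 0 0 0 0.56; 0 0 0 0 0.7; 0 0 0 0 0.84; 0 0 0 0 0.98; 0 0 0 0 1.12; 0 0 0 0 1.26; 0 0 0 0 1.4; 0 0 0 0 1.54; 0 0 0 0 1.68",
)

```text
time_s: 18.15
position: [0.5033, -0.062, 0.3105]
tcp_rot: [[-0.739, 0.674, -0.003], [0.674, 0.739, -0.0], [0.002, -0.002, -1.0]]
force: [0.0, -0.6, 1.0]
opening: 0.006
grasp_force: 0.0
```

>>> drive_tool(
  deltas="0 0 0 0 0.14; 0 0 0 0 0.28; 0 0 0 0 0.42; 0 0 0 0 0.56; 0 0 0 0 0.7; 0 0 0 0 0.84; 0 0 0 0 0.9; 0 0 0 0 0.9; 0 0 0 0 0.9",
)

```text
time_s: 19.05
position: [0.504, -0.0619, 0.3106]
tcp_rot: [[-0.988, -0.152, -0.001], [-0.152, 0.988, -0.0], [0.001, 0.0, -1.0]]
force: [-0.1, -0.3, -0.8]
opening: 0.002
grasp_force: 0.0
```

Aligned. I'll descend to just over the button (top at 0.098).

>>> drive_tool(
  deltas="0 0 0 -40 0; 0 0 0 -80 0; 0 0 0 -120 0; 0 0 0 -150 0; 0 0 0 -175 0; 0 0 0 -190 0; 0 0 0 -200 0; 0 0 0 -206 0; 0 0 0 -206 0; 0 0 0 -206 0",
)

```text
time_s: 20.05
position: [0.5052, -0.0621, 0.1052]
tcp_rot: [[-0.988, -0.152, 0.001], [-0.152, 0.988, -0.0], [-0.001, -0.001, -1.0]]
force: [-0.1, -0.0, 0.6]
opening: 0.006
grasp_force: 0.0
```

>>> drive_tool(
  deltas="0 0 0 -2 0; 0 0 0 -4 0; 0 0 0 -6 0; 0 0 0 -8 0; 0 0 0 -9 0; 0 0 0 -9 0",
)

```text
time_s: 20.65
position: [0.5049, -0.062, 0.0957]
tcp_rot: [[-0.988, -0.152, 0.0], [-0.152, 0.988, -0.0], [-0.0, -0.0, -1.0]]
force: [0.3, 0.6, 2.5]
opening: 0.007
grasp_force: 1.5
```

Contact is made. I'll press down to the bottom.

>>> drive_tool(
  deltas="0 0 0 -1 0; 0 0 0 -2 0; 0 0 0 -3 0; 0 0 0 -3 0",
)

```text
time_s: 21.05
position: [0.5049, -0.062, 0.0927]
tcp_rot: [[-0.988, -0.152, 0.001], [-0.152, 0.988, -0.0], [-0.001, -0.0, -1.0]]
force: [-0.7, 0.3, 4.6]
opening: 0.007
grasp_force: 2.3
```

>>> drive_tool(
  deltas="0 0 0 -1 0; 0 0 0 -2 0; 0 0 0 -2 0",
)

```text
time_s: 21.35
position: [0.505, -0.062, 0.0922]
tcp_rot: [[-0.988, -0.152, 0.001], [-0.152, 0.988, -0.0], [-0.001, -0.001, -1.0]]
force: [-2.4, 1.4, 17.2]
opening: 0.009
grasp_force: 8.4
```

The button is fully down (17 N, hard stop at z=0.092). I'll release and retreat.

>>> drive_tool(
  deltas="0 0 0 0 0; 0 0 0 5 0; 0 0 0 15 0; 0 0 0 50 0; 0 0 0 100 0; 0 0 0 150 0; 0 0 0 200 0; 0 -40 0 220 0; 0 -40 0 220 0; 0 -40 0 220 0; 0 -40 0 220 0",
)

```text
time_s: 22.45
position: [0.4646, -0.0618, 0.3096]
tcp_rot: [[-0.988, -0.151, -0.002], [-0.151, 0.988, 0.001], [0.001, 0.001, -1.0]]
force: [0.4, -0.7, 0.2]
opening: 0.001
grasp_force: 0.0
```

Run:
```python
from h import *
print(bot.read_state()["force"])
d=imaging.capture("side")[190:300,200:350];s=imaging.capture("scene")[140:250,195:345]
cv2.imwrite("pics/f.png",cv2.resize(np.hstack([d,s]),(800,293),interpolation=2)[:,:,::-1])
```

```text
[ 0.35908329 -0.67399088  0.20747466]
```

View pics/f.png

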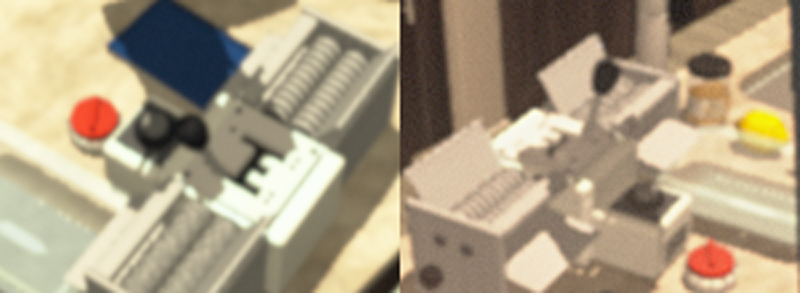

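The side crop shows the lever in the right slow slot with the knob at (188,130). The button is up, the neighbouring things are untouched and the arm is clear.

```bash
python3 -c "
from rig import bot
print(bot.hand_in())"
```

```text
the job is handed in; nothing more can be done
None
```

The lever is home in the right-hand slow slot, on the glass dish's side; the start button was then pressed fully down and came back up, and the job was handed in at about 22.5 s with nothing else seen to move.

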